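# Set the burr gap of the sample mill

### The job

Set the grind of the bench sample mill: turn the knurled ring on its top clockwise (seen from above) until you feel the burrs just touch, gently and without forcing it, then back the ring off three clicks counter-clockwise and let go. Leave the cup, the beaker and the jar where they are.

Things in the scene. Friction and masses are not known exactly. Their poses are not given: they have to be found in the camera images.
- mill: white bench sample mill on a grey foot, fixed. Origin on the axis of its upright round grinding head, at bench level; z up, -x along the spout; the lying motor (top 105 mm high) is on the +x side, the steel feed funnel (124 mm high, 60 mm wide, 85 mm from the axis) on the +y side. The head's flat top, the collar, is 84 mm across, 128 mm high, with a mark every 20 degrees
- ring_mid (a point): centre of the knurled round aluminium adjusting ring on top of the head, on its axis: 56 mm diameter, 40 mm tall, from 132 to 172 mm above the bench (a stud sticks up 6 mm more); this point is half-way up, at 152 mm. z up along the turning axis; -x along the black index line on its top, so its yaw shows the ring's angle. Grip across its diameter from above at any yaw
- ring_top (a point): the ring's top centre, 172 mm above the bench, turns with the ring. Clockwise from above closes the burrs. They touch 40 to 140 degrees clockwise of the start; where cannot be seen. The ring clicks every 20 degrees: passing a click takes up to about 0.1 Nm, and the released ring settles in the nearest click. The first touch is at a click position; three clicks back from there are 60 degrees
- index (a point): outer end of the black index line on the ring's top, 27 mm from the axis, 172 mm high. Feel of the ring: from first touch of the burrs the resistance rises springily by about 4 Nm per rad of further turn, on top of the click's 0.1 Nm. A clear, gentle touch, kept for a moment, is 0.25 to 0.4 Nm in all; above 0.7 Nm the burrs are damaged
- sample_cup: small open steel cup, 52 mm across, 45 mm high, standing under the spout; bystander; origin at its underside
- beaker: glass beaker, 70 mm across, 95 mm high, beside the mill on its funnel side; bystander; origin at its underside
- jar: closed amber glass jar, 60 mm across, 85 mm high, beside the mill on the other side; bystander; origin at its underside

How it is judged (in metres and radians):
On the way, in this order (a step that is already met when the one before it is completed fails the run):
1. the ring is turned clockwise until the burrs touch (at least 0.12 Nm carried by the burrs) (contact force between burr_lug and burr_face above 4 N), for 0.2 s.
2. the ring is backed off three clicks (distance between burr_lug and burr_face between 0.0341 and 0.042 m), for 0.2 s.
At the end, for the whole second after the job is handed in: the released ring rests in the third click position open of the touching point (60 degrees, within half a click, 10 degrees) (all of step 2).
It fails at once if the burrs are forced together (more than 0.75 Nm carried by them) (contact force between burr_lug and burr_face above 25 N).
It fails at once if the cup, the beaker or the jar is moved more than 20 mm or tipped (distance of any of sample_cup, beaker, jar from where it was at the start of the episode above 0.02 m or angle between any of sample_cup, beaker, jar's own z axis and vertical above 0.4 rad).
It also fails if it takes over 64 s, if anything falls off the work surface, if the arm or the gripper's body presses on something with over 40 N, if the wrist force passes 120 N, or if a joint passes its speed limit or range.

### The arm

A 7-joint arm with a two-finger parallel gripper is mounted at the origin on the work surface. World frame = base frame: x ahead of the robot, y to its left, z up, the work surface at z = 0. Lengths are in m, angles in degrees, forces in N, time in s.
With the tool pointing down it reaches from about 0.425 to 0.875 m from the base axis. Payload 4.7 kg.
Tool frame: the origin (TCP) lies midway between the tips of the shut fingers; the grasp point (between the pads) lies 19 mm behind it; y points along the fingers, x is the direction in which the jaws open and shut, and the axes are right-handed (so a half turn about y gives the same grasp; the last joint's range is limited). The gripper opens to 87 mm and grips with 3 to 60 N. Pads are 19 mm wide; open, the fingers measure 117 mm over their backs; the gripper's body (75 mm by 190 mm) begins 51 mm behind the grasp point.
Start: joints at [-65.426, 18.392, -4.016, 83.108, 1.295, 78.541, -3.26], TCP at [0.262, 0.595, 0.223] pointing down, gripper open.
Joint ranges: [-163.93, 163.93], [-17.29, 119.83], [-79.2, 71.16], [3.27, 140.29], [-89.18, 269.18], [5.43, 117.66], [-154.24, 154.24]. Speed limits (degrees/s): [147.25, 147.25, 180, 180, 180, 180, 180].

### API

Orientations are given as [roll, pitch, yaw] about the fixed x, y, z axes, in that order (R = Rz(yaw) Ry(pitch) Rx(roll)).
In Python, from cell import env gives the robot as it stands.
- The arm moves only by the tool carry_out, never from a script. Its argument "targets" is a list of rows, each a list of 2 entries, a list of its own where there are three numbers: the shift along the tool's x, y, z in mm, then the turn, a rotation vector about the tool's x, y, z in degrees. A call has 1 to 12 rows; each row shifts and turns the commanded pose from where the row before left it, along the tool's axes as they then stand; what a row does not reach is not made up. A row lasts 1/10 s, in which the tool goes at most 50 mm and 8.59 degrees, less where a joint would pass 70% of its speed; a pose out of reach is approached as far as the arm can. A call with a gripper value outside its range is refused whole. "jaw" is the opening, from 0 (shut) to 1 (fully open), set as the call begins (left out, the last holds). The fingers move at their own pace and stop on an object; "squeeze" is the grip in N (left out, the last holds). Time passes only in rows, so rows that do not move let the fingers close. It gives the time, the measured TCP pose, the force and the opening at its end, in the units of the state.
- env.get_obs(): the state, without advancing time (a new reading comes with each control period).
- env.read_camera(name): name is "scene" or "side" or "wrist"; returns the picture (400x640x3 uint8, red, green, blue); there is no depth.
- env.get_calibration(name): a dict with "fx", "fy", "cx", "cy" (pixels), "R" (3x3) and "t" (3): a world point X has camera coordinates R X + t; the wrist camera has in their place "hand_eye" (4x4, takes a point from camera to tool coordinates, whose origin is the TCP and whose axes are the tool frame's). Camera axes: x right, y down, z forward; pixel columns grow to the right and rows downward; lengths in m; the calibration is good to about 2 mm. A picture is of the moment at which its call begins: read the wrist's pose just before it. get_calibration takes no time and is no camera call.
- env.sign_off(): hands the job in, once; it reports no verdict.
Trained networks look in the newest picture that a camera, given by its name, has taken for a name from the list of things; names that differ only in an ending like _2 or _b are one class to them, and where a whole thing is asked for, a point or a joint stands for the part that bears it (a point fixed in the world has none). Each returns a list of dicts, best first, with "p" (0 to 1); they miss things now and then, are a little off and sometimes report something else, mostly with a low value. They report only what shows in the picture. A call takes as long as a camera call.
- env.outline_of(camera, label): "mask" (400x640 bool, what is visible of it) and "xy" ([column, row] in pixels, amid what is visible of it).
The state is a dict: "time_s": time; "qpos": joint angles; "joint_velocities": joint speeds; "effort": joint torques, N m; "tool_pos": TCP position; "tool_rot": TCP orientation; "force": force on the tool from outside, world axes, zero at the start; "wrist_torque": the same for the moment, N m; "grip_width": finger opening in m.
Only numpy, scipy, OpenCV 4.12 (cv2) and the standard library are available. Lean on these libraries where they do the work, as an engineer would, in place of code of your own. Each camera call takes 0.05 s, during which the arm holds its last target.

## Working session

There is one attempt and no reset: what is moved stays moved. The work goes in short steps, Python scripts to look and compute and a tool call to move; the robot and the scene stay as the last step left them, time stands still between calls to the robot, and variables do not carry over. Pictures are saved under pics/ and viewed, and the job is handed in when it is done.

Besides the shell and the picture viewer there is one more tool, called as name([rows], argument=value, ...), one row to a line, values as JSON. carry_out: Moves the arm, as the interface text tells. Its arguments: {"type":"object","properties":{"targets":{"type":"array","items":{"type":"array"}},"jaw":{"type":"number"},"squeeze":{"type":"number"}},"required":["targets"]}

```bash
mkdir -p pics; ls; cat > h.py <<'E'
import numpy as np, cv2
from cell import env
from scipy.spatial.transform import Rotation as Ro
def snap(c,n):
    im=env.read_camera(c); cv2.imwrite('pics/'+n,im[:,:,::-1]); return im
E
python3 - <<'E'
from h import *
o=env.get_obs(); print(o)
for c in ("scene","side","wrist"):
    snap(c,c+'0.png'); k=env.get_calibration(c); print(c,k)
    for l in ("ring_mid","index","mill"):
        if c=="wrist" and l=="mill": continue
        r=env.outline_of(c,l); print(l,[(round(d['p'],2),d['xy'],int(d['mask'].sum())) for d in r])
E
```

```text
pics
{'time_s': 0.0, 'qpos': array([-65.42414578,  18.4398032 ,  -4.01687483,  83.17512672,
         1.29611173,  78.54138281,  -3.26056368]), 'joint_velocities': array([ 0.07731389,  0.01602905, -0.12606261,  0.10555131,  0.08944047,
        0.05267896, -0.04895101]), 'effort': array([-6.08243022e-05, -4.91285276e+01, -4.03896226e-01, -3.12534428e+01,
       -6.40179100e-02,  4.40077053e-02,  1.73795243e-04]), 'tool_pos': array([0.2617862 , 0.59433959, 0.22145132]), 'tool_rot': array([-90.00646203,   0.11099975,  66.23482719]), 'force': array([-0.60983845, -0.29199139, -0.27753522]), 'wrist_torque': array([-0.0212463 , -0.01895388, -0.03076529]), 'grip_width': 0.08716154184870643}
scene {'fx': 423.5524235290868, 'fy': 423.5524235290868, 'cx': 323.80364891200276, 'cy': 197.99038074280398, 'R': array([[ 0.76411532,  0.64506122,  0.00487808],
       [ 0.53600785, -0.63069102, -0.56118127],
       [-0.35891971,  0.4314219 , -0.82767855]]), 't': array([-0.50077444, -0.17591907,  1.32064112])}
ring_mid [(0.89, [270.6, 228.4], 597)]
index [(0.7, [270.6, 228.5], 604)]
mill [(0.55, [291.5, 2
[... 276 characters left out ...]
943377, -0.54029597]]), 't': array([-0.43608172,  0.31975977,  0.68082949])}
ring_mid [(0.88, [344.5, 234.5], 890), (0.37, [351.5, 269.5], 8964)]
index [(0.97, [343.9, 236.0], 883)]
mill [(0.64, [350.4, 267.8], 9051)]
wrist {'fx': 350.74221690739006, 'fy': 350.74221690739006, 'cx': 319.759287500016, 'cy': 198.2528115776477, 'hand_eye': array([[ 9.99999928e-01,  3.33662484e-04,  1.78831614e-04,
        -7.53158808e-04],
       [-8.11968588e-05, -2.72354255e-01,  9.62197045e-01,
        -1.61901778e-01],
       [ 3.69754607e-04, -9.62196991e-01, -2.72354208e-01,
         7.44423223e-02],
       [ 0.00000000e+00,  0.00000000e+00,  0.00000000e+00,
         1.00000000e+00]])}
ring_mid []
index []
```

View pics.

View pics/scene0.png

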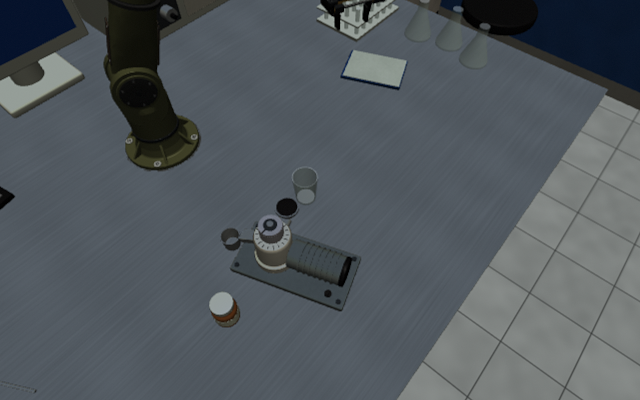

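View pics/side0.png

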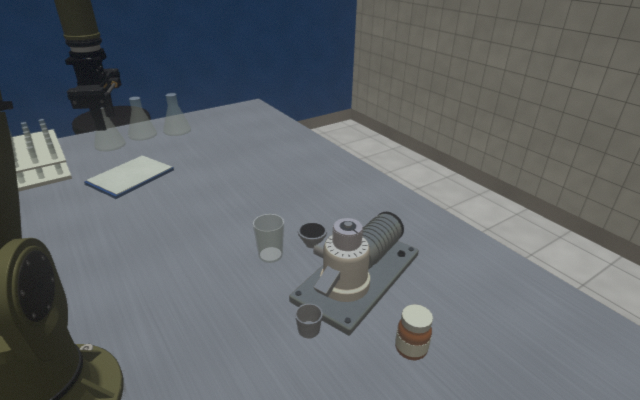

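```bash
python3 - <<'E'
from h import *
# triangulate ring from silhouette centroids (centroid of visible cylinder ~ near ring mid)
P=[];uv=[]
for c in ("scene","side"):
    k=env.get_calibration(c); K=np.array([[k['fx'],0,k['cx']],[0,k['fy'],k['cy']],[0,0,1]])
    P.append(K@np.c_[k['R'],k['t']]); env.read_camera(c)
    m=env.outline_of(c,"ring_mid")[0]['mask']; ys,xs=np.nonzero(m); print(c,xs.min(),xs.max(),ys.min(),ys.max())
    uv.append([xs.mean(),ys.mean()])
    im=cv2.imread(f'pics/{c}0.png'); x,y=map(int,uv[-1]); cr=im[y-50:y+50,x-60:x+60]
    cv2.imwrite(f'pics/{c}0z.png',cv2.resize(cr,None,fx=6,fy=6,interpolation=cv2.INTER_CUBIC)); print(x-60,y-50)
X=cv2.triangulatePoints(P[0],P[1],np.array(uv[0]),np.array(uv[1])); print(uv,(X[:3]/X[3]).T)
for p in (0,1):
    # ray at z=0.155
    pass
E
```

```text
scene 257 283 214 242
209 178
side 332 362 218 250
287 183
[[np.float64(269.99333333333334), np.float64(228.185)], [np.float64(347.4206730769231), np.float64(233.74278846153845)]] [[ 0.54584524 -0.0625913   0.1543366 ]]
```

View pics/scene0z.png

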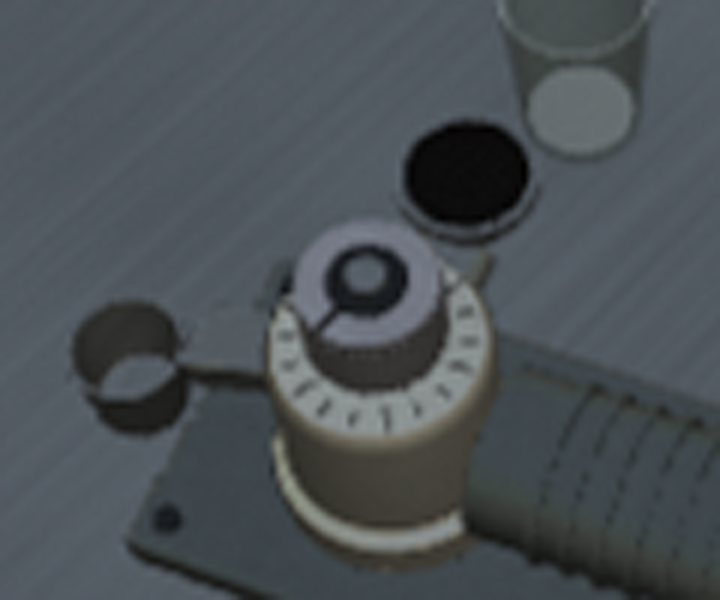

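View pics/side0z.png

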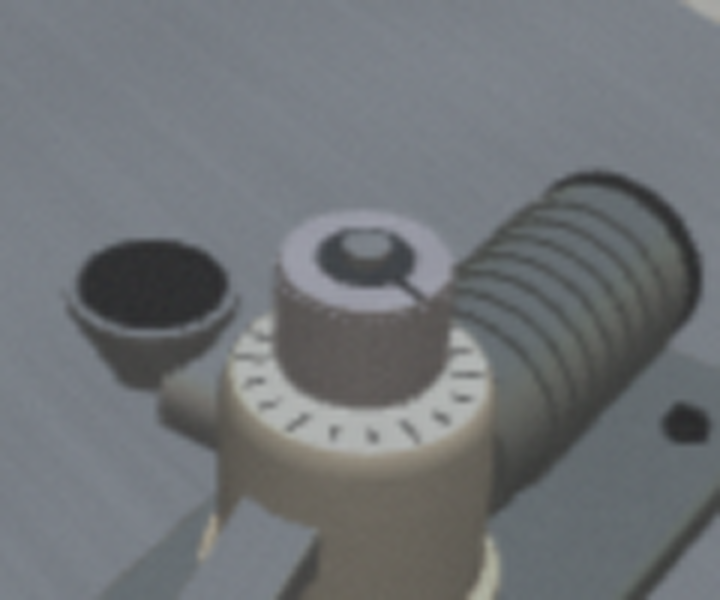

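```bash
cat >> h.py <<'E'
from scipy.optimize import least_squares
def KRt(c):
    k=env.get_calibration(c); K=np.array([[k['fx'],0,k['cx']],[0,k['fy'],k['cy']],[0,0,1]])
    return K,k['R'],k['t']
def proj(c,X):
    K,R,t=KRt(c); p=(K@(R@np.atleast_2d(X).T+t[:,None])); return (p[:2]/p[2]).T
a=np.linspace(0,2*np.pi,60,endpoint=False)
def cyl(x,y,r,z0,z1): return np.array([[x+r*np.cos(t),y+r*np.sin(t),z] for z in (z0,z1) for t in a])
E
python3 - <<'E'
from h import *
M={}
for c in ("scene","side"):
    env.read_camera(c); M[c]=[env.outline_of(c,"ring_mid")[0]['mask']]
def f(p):
    o=[]
    for c in M:
        ys,xs=np.nonzero(M[c][0]); q=proj(c,cyl(p[0],p[1],.028,.132,.172))
        o+=[q[:,0].min()-xs.min(),q[:,0].max()-xs.max()-1,q[:,1].min()-ys.min()]
    return o
s=least_squares(f,[.546,-.063]); print(s.x,s.fun)
K={}
for l,h in (("sample_cup",.022),("beaker",.047),("jar",.042)):
    for c in M:
        r=env.outline_of(c,l)
        for d in r[:2]:
            K_,R,t=KRt(c); ray=R.T@np.linalg.inv(K_)@np.r_[d['xy'],1]; C=-R.T@t; X=C+ray*(h-C[2])/ray[2]
            print(l,c,round(d['p'],2),X.round(3))
E
```

```text
[ 0.54707623 -0.06122765] [-0.46261522 -0.27732539 -1.20301812  1.51646602 -0.52791634 -0.68759262]
sample_cup scene 0.94 [ 0.428 -0.101  0.022]
sample_cup side 0.57 [ 0.428 -0.091  0.022]
beaker scene 0.93 [0.472 0.139 0.047]
beaker side 0.89 [0.482 0.15  0.047]
jar scene 0.72 [ 0.565 -0.244  0.042]
jar scene 0.65 [ 0.493 -0.022  0.042]
```

carry_out([
  [[-16,-8,-17],[0,0,0]],
  [[-32,-10,-35],[0,0,0]],
  [[-32,-10,-35],[0,0,0]],
  [[-32,0,-35],[0,0,0]],
  [[-32,0,-35],[0,0,0]],
  [[-32,0,-35],[0,0,0]],
  [[-32,0,-35],[0,0,0]],
  [[-32,0,-35],[0,0,0]],
  [[-32,0,-35],[0,0,0]],
  [[-32,0,-35],[0,0,0]],
  [[-32,0,-35],[0,0,0]],
  [[-32,0,-35],[0,0,0]],
], jaw=1)

```text
time_s: 2.45
tool_pos: [0.4821, 0.0943, 0.251]
tool_rot: [-90.0, -0.1, 66.2]
force: [0.5, -0.1, 0.6]
grip_width: 0.0871
```

carry_out([
  [[-32,0,-35],[0,0,0]],
  [[-32,0,-35],[0,0,0]],
  [[-32,0,-35],[0,0,0]],
  [[-16,0,-17],[0,0,0]],
  [[-6,0,-6],[0,0,0]],
  [[0,0,0],[0,0,0]],
  [[0,0,0],[0,0,0]],
])

```text
time_s: 3.15
tool_pos: [0.5509, -0.0614, 0.2504]
tool_rot: [-89.9, -0.1, 66.4]
force: [0.2, 0.1, 0.0]
grip_width: 0.0872
```

```bash
python3 - <<'E'
from h import *
o=env.get_obs(); print({k:np.round(o[k],3) for k in ('time_s','qpos','tool_pos','tool_rot','force','wrist_torque')})
snap('wrist','w1.png')
for l in ("ring_mid","index"): 
    r=env.outline_of('wrist',l); print(l,[(round(d['p'],2),d['xy'],int(d['mask'].sum())) for d in r])
    if r: np.save('pics/m.npy',r[0]['mask'])
E
```

```text
{'time_s': np.float64(3.15), 'qpos': array([-25.385,   6.106,  31.556,  95.609,  -3.315,  79.24 ,  73.013]), 'tool_pos': array([ 0.551, -0.061,  0.25 ]), 'tool_rot': array([-8.9943e+01, -5.1000e-02,  6.6366e+01]), 'force': array([0.171, 0.063, 0.004]), 'wrist_torque': array([0.047, 0.035, 0.018])}
ring_mid [(0.9, [319.3, 197.4], 4930), (0.61, [171.7, 243.6], 3060)]
index [(0.84, [316.6, 198.4], 5071)]
```

View pics/w1.png

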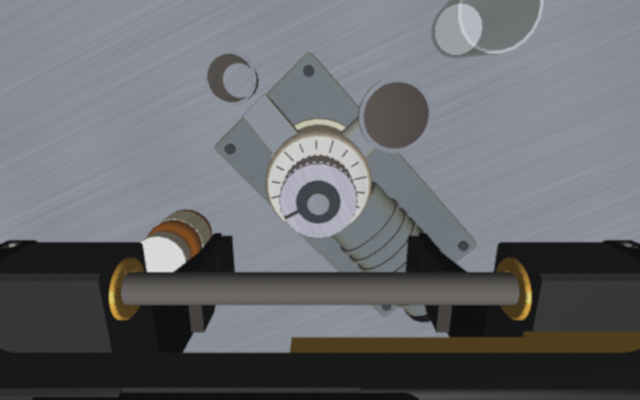

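```bash
cat >> h.py <<'E'
def wcam(o):
    k=env.get_calibration('wrist'); K=np.array([[k['fx'],0,k['cx']],[0,k['fy'],k['cy']],[0,0,1]])
    T=np.eye(4); T[:3,:3]=Ro.from_euler('xyz',o['tool_rot'],degrees=True).as_matrix(); T[:3,3]=o['tool_pos']
    W=T@k['hand_eye']; return K,W
def wproj(o,X):
    K,W=wcam(o); Xc=(np.atleast_2d(X)-W[:3,3])@W[:3,:3]; p=Xc@K.T; return p[:,:2]/p[:,2:]
def wback(o,uv,z):
    K,W=wcam(o); r=W[:3,:3]@np.linalg.inv(K)@np.r_[uv,1]; C=W[:3,3]; return C+r*(z-C[2])/r[2]
E
python3 - <<'E'
from h import *
o=env.get_obs(); m=np.load('pics/m.npy').astype(np.uint8)
env.read_camera('wrist'); m=env.outline_of('wrist','ring_mid')[0]['mask']
ys,xs=np.nonzero(m)
def f(p):
    q=wproj(o,cyl(p[0],p[1],.028,.132,.172)); return [q[:,0].min()-xs.min(),q[:,0].max()-xs.max()-1,q[:,1].max()-ys.max()-1]
s=least_squares(f,[.547,-.061]); print(s.x,s.fun)
im=cv2.imread('pics/w1.png')
c=wback(o,[318,203.5],.178); e=wback(o,[286.5,217.5],.172); print('stud',c,'index',e)
d=e-np.r_[s.x,.172]; print('index az',np.degrees(np.arctan2(d[1],d[0])),np.hypot(d[0],d[1]))
for p,q in (([230,149],[309,71]),([462,246],[309,71])):
    A=wback(o,p,.02);B=wback(o,q,.02);print(A,B,np.degrees(np.arctan2(*(A-B)[1::-1])))
cv2.imwrite('pics/w1z.png',cv2.resize(im[110:260,220:420],None,fx=4,fy=4,interpolation=cv2.INTER_CUBIC))
E
```

```text
[ 0.54592489 -0.06087437] [ 1.27465596 -1.27580144 -0.08573423]
stud [ 0.5462987  -0.06141214  0.178     ] index [ 0.54849607 -0.08728839  0.172     ]
index az -84.44026461497774 0.026538873862175513
[ 0.49166911 -0.14558654  0.02      ] [ 0.45190755 -0.03110853  0.02      ] -70.84639030179922
[0.70818677 0.05724806 0.02      ] [ 0.45190755 -0.03110853  0.02      ] 19.02249797184038
```

View pics/w1z.png

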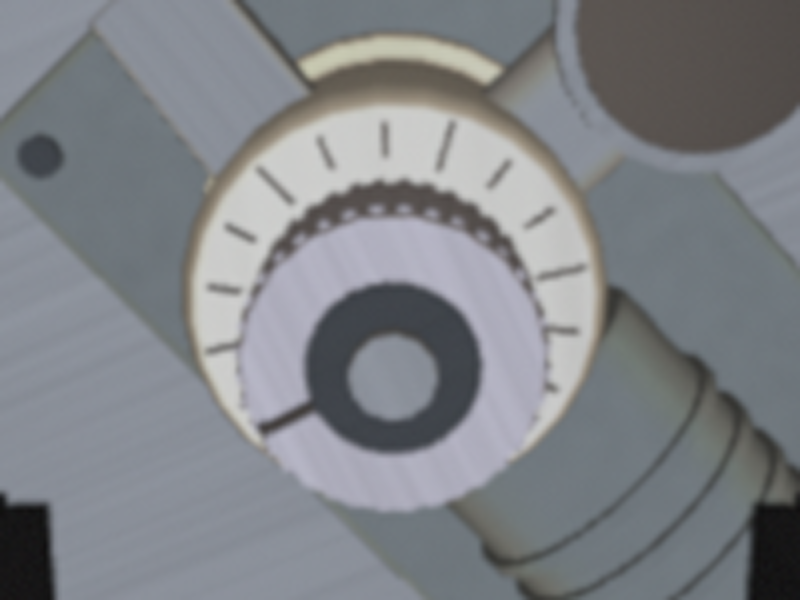

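carry_out([
  [[-1.5,0,4.5],[0,0,0]],
  [[0,15,0],[0,0,0]],
  [[0,20,0],[0,0,0]],
  [[0,20,0],[0,0,0]],
  [[0,20,0],[0,0,0]],
  [[0,15,0],[0,0,0]],
  [[0,12,0],[0,0,0]],
  [[0,8,0],[0,0,0]],
  [[0,0,0],[0,0,0]],
  [[0,0,0],[0,0,0]],
])

```text
time_s: 4.4
tool_pos: [0.5469, -0.0631, 0.141]
tool_rot: [-90.0, -0.0, 66.2]
force: [0.2, 0.3, 0.5]
grip_width: 0.0869
```

```bash
python3 - <<'E'
from h import *
o=env.get_obs(); print({k:np.round(o[k],4) for k in ('time_s','tool_pos','tool_rot','force','wrist_torque')})
E
```

```text
{'time_s': np.float64(4.4), 'tool_pos': array([ 0.5469, -0.0631,  0.141 ]), 'tool_rot': array([-9.00437e+01, -2.04000e-02,  6.62287e+01]), 'force': array([0.2065, 0.2513, 0.5324]), 'wrist_torque': array([ 0.0198, -0.0208, -0.0195])}
```

carry_out([
  [[1.5,4,1.4],[0,0,0]],
  [[0,0,0],[0,0,0]],
  [[0,0,0],[0,0,0]],
])

```text
time_s: 4.7
tool_pos: [0.5459, -0.061, 0.1368]
tool_rot: [-90.0, -0.0, 66.2]
force: [-0.3, -0.2, 0.1]
grip_width: 0.0872
```

carry_out([
  [[0,0,0],[0,0,0]],
  [[0,0,0],[0,0,0]],
  [[0,0,0],[0,0,0]],
  [[0,0,0],[0,0,0]],
  [[0,0,0],[0,0,0]],
  [[0,0,0],[0,0,0]],
  [[0,0,0],[0,0,0]],
  [[0,0,0],[0,0,0]],
], jaw=0, squeeze=20)

```text
time_s: 5.5
tool_pos: [0.546, -0.0607, 0.1366]
tool_rot: [-90.0, -0.0, 66.3]
force: [1.6, 1.6, -0.7]
grip_width: 0.0554
```

```bash
cat > s.py <<'E'
from h import *
o=env.get_obs(); print({k:np.round(o[k],3).tolist() for k in ('time_s','tool_pos','tool_rot','force','wrist_torque','grip_width')}, 'q7',o['qpos'][6].round(2))
E
python3 s.py
```

```text
{'time_s': 5.5, 'tool_pos': [0.546, -0.061, 0.137], 'tool_rot': [-90.012, -0.035, 66.251], 'force': [1.571, 1.576, -0.733], 'wrist_torque': [0.373, -0.211, -0.007], 'grip_width': 0.055} q7 74.89
```

carry_out([
  [[0,0,0],[0,1,0]],
  [[0,0,0],[0,2,0]],
  [[0,0,0],[0,2,0]],
  [[0,0,0],[0,2,0]],
  [[0,0,0],[0,2,0]],
  [[0,0,0],[0,1,0]],
])

```text
time_s: 6.1
tool_pos: [0.5461, -0.0606, 0.1366]
tool_rot: [-90.0, -0.0, 56.2]
force: [0.8, 2.7, -0.1]
grip_width: 0.0555
```

```bash
python3 s.py
```

```text
{'time_s': 6.1, 'tool_pos': [0.546, -0.061, 0.137], 'tool_rot': [-90.013, -0.047, 56.175], 'force': [0.842, 2.724, -0.089], 'wrist_torque': [0.422, -0.291, 0.074], 'grip_width': 0.055} q7 65.0
```

carry_out([
  [[0,0,0],[0,1,0]],
  [[0,0,0],[0,2,0]],
  [[0,0,0],[0,2,0]],
  [[0,0,0],[0,2,0]],
  [[0,0,0],[0,2,0]],
  [[0,0,0],[0,1,0]],
])

```text
time_s: 6.7
tool_pos: [0.5462, -0.0604, 0.1366]
tool_rot: [-90.0, -0.1, 46.2]
force: [4.0, 3.9, -1.6]
grip_width: 0.0557
```

```bash
python3 s.py
```

```text
{'time_s': 6.7, 'tool_pos': [0.546, -0.06, 0.137], 'tool_rot': [-90.004, -0.062, 46.19], 'force': [3.959, 3.894, -1.564], 'wrist_torque': [0.629, -0.498, 0.026], 'grip_width': 0.056} q7 55.2
```

carry_out([
  [[0,0,0],[0,1,0]],
  [[0,0,0],[0,2,0]],
  [[0,0,0],[0,2,0]],
  [[0,0,0],[0,2,0]],
  [[0,0,0],[0,2,0]],
  [[0,0,0],[0,1,0]],
])

```text
time_s: 7.3
tool_pos: [0.5463, -0.0604, 0.1366]
tool_rot: [-90.0, -0.1, 36.2]
force: [3.4, 3.2, -1.1]
grip_width: 0.0554
```

```bash
python3 s.py; python3 -c "
from h import *
im=snap('scene','sc2.png'); cv2.imwrite('pics/sc2z.png',cv2.resize(im[180:280,210:330,::-1],None,fx=6,fy=6,interpolation=cv2.INTER_CUBIC))"
```

```text
{'time_s': 7.3, 'tool_pos': [0.546, -0.06, 0.137], 'tool_rot': [-89.999, -0.075, 36.198], 'force': [3.395, 3.239, -1.091], 'wrist_torque': [0.779, -0.621, 0.032], 'grip_width': 0.055} q7 45.41
```

View pics/sc2z.png

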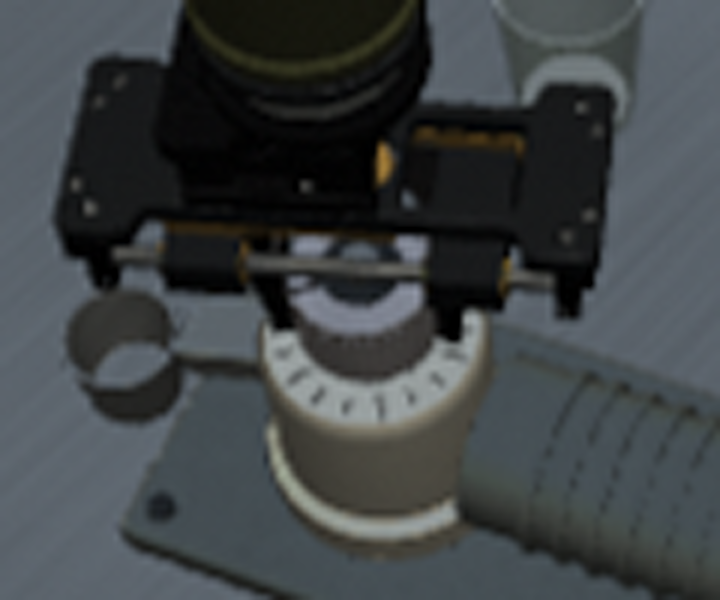

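carry_out([
  [[0,0,0],[0,2,0]],
  [[0,0,0],[0,2,0]],
  [[0,0,0],[0,2,0]],
  [[0,0,0],[0,2,0]],
  [[0,0,0],[0,2,0]],
  [[0,0,0],[0,1,0]],
  [[0,0,0],[0,1,0]],
  [[0,0,0],[0,1,0]],
  [[0,0,0],[0,1,0]],
  [[0,0,0],[0,0,0]],
])

```text
time_s: 8.35
tool_pos: [0.5464, -0.0603, 0.1366]
tool_rot: [-90.0, -0.1, 22.2]
force: [3.6, 4.3, -2.3]
grip_width: 0.0553
```

```bash
python3 s.py
```

```text
{'time_s': 8.35, 'tool_pos': [0.546, -0.06, 0.137], 'tool_rot': [-89.987, -0.089, 22.242], 'force': [3.591, 4.303, -2.284], 'wrist_torque': [0.761, -0.759, 0.005], 'grip_width': 0.055} q7 31.75
```

```bash
cat > ix.py <<'E'
from h import *; import sys
o=env.get_obs(); n=sys.argv[1]; axis=np.r_[.5462,-.0611]
out=[]
for c in ('scene','side'):
    im=env.read_camera(c)[:,:,::-1].copy(); p=proj(c,np.r_[axis,.172])[0]
    # rectify the ring's top plane
    s=6
    dst=[];src=[]
    for dx,dy in ((-.032,-.032),(.032,-.032),(.032,.032),(-.032,.032)):
        src.append(proj(c,np.r_[axis+[dx,dy],.172])[0]); dst.append([200+dx*200/.032,200-dy*200/.032])
    H=cv2.getPerspectiveTransform(np.float32(src),np.float32(dst)); w=cv2.warpPerspective(im,H,(400,400),flags=cv2.INTER_CUBIC)
    for a_ in range(0,360,20):
        t=np.radians(a_); cv2.line(w,(int(200+178*np.cos(t)),int(200-178*np.sin(t))),(int(200+190*np.cos(t)),int(200-190*np.sin(t))),(0,0,255) if a_ else (0,255,0),2)
    out.append(w)
cv2.imwrite(f'pics/ix{n}.png',np.hstack(out))
for k in range(1): print(o['wrist_torque'][2],env.get_obs()['wrist_torque'][2])
E
python3 ix.py a
```

```text
0.004803333826437453 -0.015258956264746482
```

View pics/ixa.png

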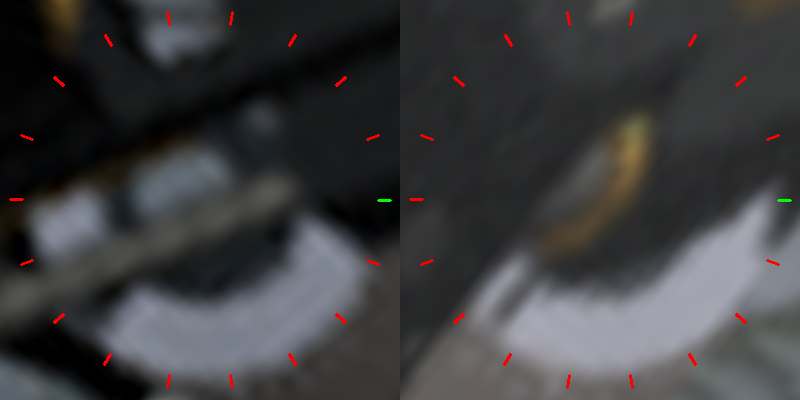

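carry_out([
  [[0,0,0],[0,2,0]],
  [[0,0,0],[0,2,0]],
  [[0,0,0],[0,2,0]],
  [[0,0,0],[0,0,0]],
])

```text
time_s: 8.85
tool_pos: [0.5465, -0.0603, 0.1366]
tool_rot: [-90.0, -0.1, 16.2]
force: [3.8, 4.6, -2.6]
grip_width: 0.0554
```

```bash
python3 s.py
```

```text
{'time_s': 8.85, 'tool_pos': [0.547, -0.06, 0.137], 'tool_rot': [-89.977, -0.102, 16.215], 'force': [3.763, 4.641, -2.639], 'wrist_torque': [0.847, -0.838, 0.056], 'grip_width': 0.055} q7 25.86
```

carry_out([
  [[0,0,0],[0,2,0]],
  [[0,0,0],[0,2,0]],
  [[0,0,0],[0,2,0]],
  [[0,0,0],[0,0,0]],
])

```text
time_s: 9.25
tool_pos: [0.5466, -0.0602, 0.1367]
tool_rot: [-90.0, -0.1, 10.2]
force: [3.7, 4.1, -2.0]
grip_width: 0.0553
```

```bash
python3 s.py
```

```text
{'time_s': 9.25, 'tool_pos': [0.547, -0.06, 0.137], 'tool_rot': [-89.964, -0.112, 10.204], 'force': [3.665, 4.079, -1.953], 'wrist_torque': [0.8, -0.908, -0.118], 'grip_width': 0.055} q7 19.99
```

carry_out([
  [[0,0,0],[0,2,0]],
  [[0,0,0],[0,2,0]],
  [[0,0,0],[0,2,0]],
  [[0,0,0],[0,1,0]],
  [[0,0,0],[0,0,0]],
])

```text
time_s: 9.75
tool_pos: [0.5467, -0.0602, 0.1366]
tool_rot: [-90.0, -0.1, 3.3]
force: [4.7, 4.3, -2.4]
grip_width: 0.0552
```

```bash
python3 s.py
```

```text
{'time_s': 9.75, 'tool_pos': [0.547, -0.06, 0.137], 'tool_rot': [-89.961, -0.114, 3.252], 'force': [4.679, 4.301, -2.374], 'wrist_torque': [0.81, -0.898, 0.001], 'grip_width': 0.055} q7 13.18
```

carry_out([
  [[0,0,0],[0,1,0]],
  [[0,0,0],[0,1,0]],
  [[0,0,0],[0,1,0]],
  [[0,0,0],[0,1,0]],
  [[0,0,0],[0,0,0]],
])

```text
time_s: 10.25
tool_pos: [0.5468, -0.0602, 0.1366]
tool_rot: [-90.0, -0.1, -0.8]
force: [5.2, 4.2, -2.6]
grip_width: 0.0552
```

```bash
python3 s.py
```

```text
{'time_s': 10.25, 'tool_pos': [0.547, -0.06, 0.137], 'tool_rot': [-89.952, -0.118, -0.756], 'force': [5.161, 4.202, -2.641], 'wrist_torque': [0.812, -0.962, 0.042], 'grip_width': 0.055} q7 9.28
```

carry_out([
  [[0,0,0],[0,2,0]],
  [[0,0,0],[0,2,0]],
  [[0,0,0],[0,2,0]],
  [[0,0,0],[0,2,0]],
  [[0,0,0],[0,2,0]],
  [[0,0,0],[0,2,0]],
  [[0,0,0],[0,2,0]],
  [[0,0,0],[0,1,0]],
  [[0,0,0],[0,1,0]],
  [[0,0,0],[0,1,0]],
  [[0,0,0],[0,1,0]],
  [[0,0,0],[0,0,0]],
])

```text
time_s: 11.45
tool_pos: [0.547, -0.0603, 0.1366]
tool_rot: [-89.9, -0.1, -18.8]
force: [6.1, 4.1, -3.5]
grip_width: 0.0554
```

```bash
python3 s.py
```

```text
{'time_s': 11.45, 'tool_pos': [0.547, -0.06, 0.137], 'tool_rot': [-89.913, -0.132, -18.756], 'force': [6.077, 4.123, -3.485], 'wrist_torque': [0.806, -1.024, -0.049], 'grip_width': 0.055} q7 -8.27
```

carry_out([
  [[0,0,0],[0,1,0]],
  [[0,0,0],[0,1,0]],
  [[0,0,0],[0,1,0]],
  [[0,0,0],[0,0,0]],
])

```text
time_s: 11.85
tool_pos: [0.547, -0.0603, 0.1367]
tool_rot: [-89.9, -0.1, -21.8]
force: [5.4, 3.4, -3.9]
grip_width: 0.0553
```

```bash
python3 s.py; python3 ix.py b; python3 s.py
```

```text
{'time_s': 11.85, 'tool_pos': [0.547, -0.06, 0.137], 'tool_rot': [-89.904, -0.131, -21.764], 'force': [5.38, 3.446, -3.949], 'wrist_torque': [0.832, -1.07, -0.003], 'grip_width': 0.055} q7 -11.19
-0.002710436070432299 -0.06196619583330637
{'time_s': 11.95, 'tool_pos': [0.547, -0.06, 0.137], 'tool_rot': [-89.904, -0.133, -21.744], 'force': [5.623, 4.221, -2.723], 'wrist_torque': [0.809, -1.087, -0.062], 'grip_width': 0.055} q7 -11.17
```

View pics/ixb.png

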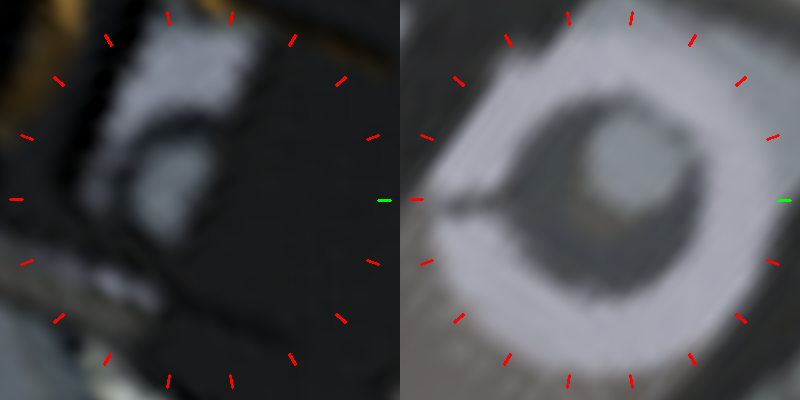

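```bash
cat > tq.py <<'E'
from h import *
v=[];e=[]
for i in range(6):
    o=env.get_obs(); v.append(o['wrist_torque'][2]); e.append(o['effort'][6]); env.read_camera('side')
print('yaw',o['tool_rot'][2].round(2),'tz',np.mean(v).round(3),'+-',np.std(v).round(3),'eff7',np.mean(e).round(3),'w',o['grip_width'].round(4),'t',o['time_s'].round(2),o['force'].round(1))
E
python3 tq.py
```

```text
Traceback (most recent call last):
  File "tq.py", line 5, in <module>
    print('yaw',o['tool_rot'][2].round(2),'tz',np.mean(v).round(3),'+-',np.std(v).round(3),'eff7',np.mean(e).round(3),'w',o['grip_width'].round(4),'t',o['time_s'].round(2),o['force'].round(1))
                                                                                                                          ^^^^^^^^^^^^^^^^^^^^^
AttributeError: 'float' object has no attribute 'round'
```

carry_out([
  [[0,0,0],[0,1,0]],
  [[0,0,0],[0,1,0]],
  [[0,0,0],[0,1,0]],
  [[0,0,0],[0,0,0]],
])

```text
time_s: 12.65
tool_pos: [0.5471, -0.0603, 0.1367]
tool_rot: [-89.9, -0.1, -24.8]
force: [5.5, 3.7, -4.6]
grip_width: 0.0557
```

```bash
python3 tq.py
```

```text
Traceback (most recent call last):
  File "tq.py", line 5, in <module>
    print('yaw',o['tool_rot'][2].round(2),'tz',np.mean(v).round(3),'+-',np.std(v).round(3),'eff7',np.mean(e).round(3),'w',o['grip_width'].round(4),'t',o['time_s'].round(2),o['force'].round(1))
                                                                                                                          ^^^^^^^^^^^^^^^^^^^^^
AttributeError: 'float' object has no attribute 'round'
```

```bash
sed -i "s/o\['grip_width'\].round(4)/round(float(o['grip_width']),4)/; s/o\['time_s'\].round(2)/round(float(o['time_s']),2)/" tq.py; python3 tq.py
```

```text
yaw -24.75 tz -0.032 +- 0.025 eff7 0.028 w 0.0558 t 13.2 [ 7.   4.7 -4.5]
```

carry_out([
  [[0,0,0],[0,2,0]],
  [[0,0,0],[0,2,0]],
  [[0,0,0],[0,0,0]],
])

```text
time_s: 13.55
tool_pos: [0.5471, -0.0603, 0.1366]
tool_rot: [-89.9, -0.1, -28.8]
force: [6.3, 4.4, -3.5]
grip_width: 0.0552
```

```bash
python3 tq.py
```

```text
yaw -28.75 tz -0.081 +- 0.026 eff7 0.034 w 0.0555 t 13.8 [ 5.5  4.  -4.3]
```

carry_out([
  [[0,0,0],[0,2,0]],
  [[0,0,0],[0,2,0]],
  [[0,0,0],[0,0,0]],
])

```text
time_s: 14.15
tool_pos: [0.5472, -0.0603, 0.1367]
tool_rot: [-89.9, -0.1, -32.8]
force: [6.3, 3.8, -3.7]
grip_width: 0.0553
```

```bash
python3 tq.py
```

```text
yaw -32.77 tz -0.092 +- 0.019 eff7 0.063 w 0.0557 t 14.4 [ 5.8  3.5 -4.5]
```

carry_out([
  [[0,0,0],[0,2,0]],
  [[0,0,0],[0,2,0]],
  [[0,0,0],[0,0,0]],
])

```text
time_s: 14.75
tool_pos: [0.5472, -0.0604, 0.1366]
tool_rot: [-89.9, -0.1, -36.8]
force: [7.2, 2.9, -4.5]
grip_width: 0.0557
```

```bash
python3 tq.py
```

```text
yaw -36.72 tz 0.135 +- 0.018 eff7 -0.188 w 0.0556 t 15.0 [ 6.4  3.2 -4.1]
```

carry_out([
  [[0,0,0],[0,1,0]],
  [[0,0,0],[0,0,0]],
])

```text
time_s: 15.25
tool_pos: [0.5473, -0.0604, 0.1367]
tool_rot: [-89.9, -0.1, -37.7]
force: [5.1, 2.5, -4.3]
grip_width: 0.0556
```

```bash
python3 tq.py
```

```text
yaw -37.72 tz 0.169 +- 0.021 eff7 -0.192 w 0.0552 t 15.5 [ 6.8  2.9 -4.6]
```

carry_out([
  [[0,0,0],[0,1,0]],
  [[0,0,0],[0,0,0]],
])

```text
time_s: 15.75
tool_pos: [0.5473, -0.0604, 0.1367]
tool_rot: [-89.9, -0.1, -38.7]
force: [6.7, 2.9, -4.7]
grip_width: 0.0558
```

```bash
python3 tq.py
```

```text
yaw -38.7 tz 0.236 +- 0.025 eff7 -0.243 w 0.0557 t 16.0 [ 6.   2.8 -4.3]
```

carry_out([
  [[0,0,0],[0,1,0]],
  [[0,0,0],[0,0,0]],
])

```text
time_s: 16.25
tool_pos: [0.5472, -0.0604, 0.1367]
tool_rot: [-89.9, -0.1, -39.7]
force: [6.9, 2.1, -5.0]
grip_width: 0.0554
```

```bash
python3 tq.py;python3 tq.py; python3 ix.py c
```

```text
yaw -39.71 tz 0.251 +- 0.021 eff7 -0.268 w 0.0557 t 16.5 [ 7.3  2.2 -5.3]
yaw -39.7 tz 0.252 +- 0.021 eff7 -0.25 w 0.0556 t 16.8 [ 7.5  2.4 -4.2]
0.28008706205391565 0.2167480433492719
```

View pics/ixc.png

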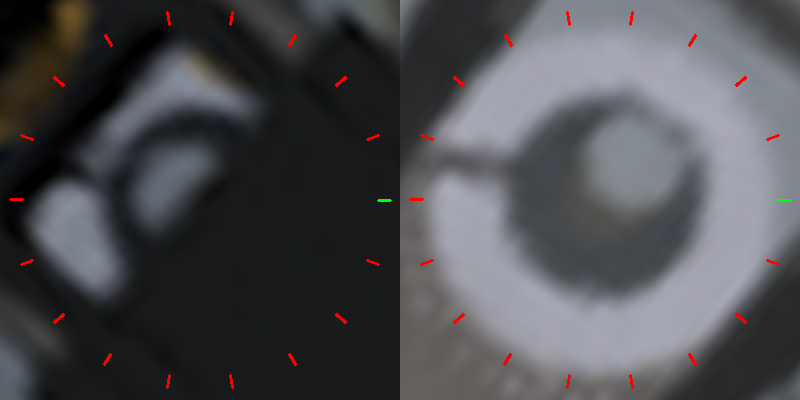

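carry_out([
  [[0,0,0],[0,0,0]],
  [[0,0,0],[0,0,0]],
  [[0,0,0],[0,0,0]],
  [[0,0,0],[0,1,0]],
  [[0,0,0],[0,0,0]],
], squeeze=35)

```text
time_s: 17.45
tool_pos: [0.5473, -0.0604, 0.1367]
tool_rot: [-89.9, -0.1, -40.7]
force: [5.4, 3.5, -5.2]
grip_width: 0.0554
```

```bash
python3 tq.py
```

```text
yaw -40.69 tz 0.302 +- 0.024 eff7 -0.324 w 0.0553 t 17.7 [ 7.2  3.8 -4.6]
```

carry_out([
  [[0,0,0],[0,-2,0]],
  [[0,0,0],[0,-4,0]],
  [[0,0,0],[0,-5,0]],
  [[0,0,0],[0,-6,0]],
  [[0,0,0],[0,-6,0]],
  [[0,0,0],[0,-6,0]],
  [[0,0,0],[0,-6,0]],
  [[0,0,0],[0,-6,0]],
  [[0,0,0],[0,-6,0]],
  [[0,0,0],[0,-6,0]],
  [[0,0,0],[0,-5,0]],
  [[0,0,0],[0,-3,0]],
])

```text
time_s: 18.95
tool_pos: [0.5465, -0.0603, 0.1366]
tool_rot: [-90.0, -0.1, 20.4]
force: [4.3, 4.6, -2.2]
grip_width: 0.0552
```

carry_out([
  [[0,0,0],[0,-2,0]],
  [[0,0,0],[0,0,0]],
  [[0,0,0],[0,0,0]],
])

```text
time_s: 19.25
tool_pos: [0.5465, -0.0603, 0.1366]
tool_rot: [-90.0, -0.1, 22.3]
force: [3.7, 3.7, -1.4]
grip_width: 0.0553
```

```bash
python3 tq.py; python3 ix.py d
```

```text
yaw 22.28 tz 0.102 +- 0.028 eff7 -0.094 w 0.0557 t 19.5 [ 3.9  3.9 -2.4]
0.0810376442217499 0.10075278249951922
```

View pics/ixd.png

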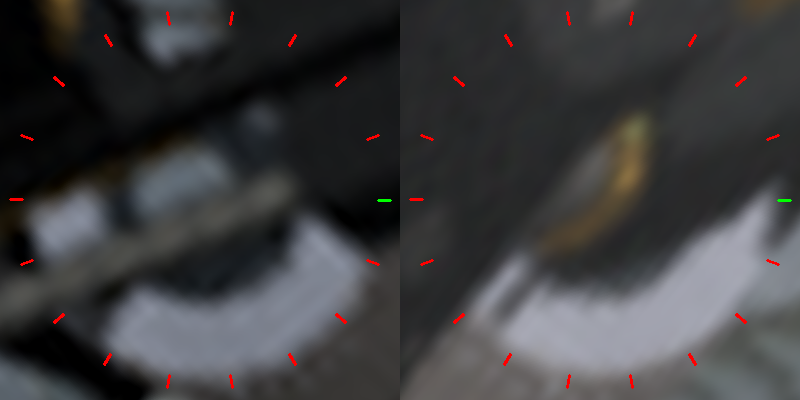

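carry_out([
  [[0,0,0],[0,-2,0]],
  [[0,0,0],[0,-2,0]],
  [[0,0,0],[0,0,0]],
  [[0,0,0],[0,0,0]],
])

```text
time_s: 20.05
tool_pos: [0.5464, -0.0603, 0.1366]
tool_rot: [-90.0, -0.1, 26.3]
force: [3.5, 3.2, -2.2]
grip_width: 0.0554
```

```bash
python3 tq.py
```

```text
yaw 26.27 tz 0.002 +- 0.012 eff7 -0.021 w 0.0554 t 20.3 [ 4.7  4.6 -1.7]
```

carry_out([
  [[0,0,0],[0,0,0]],
  [[0,0,0],[0,0,0]],
  [[0,0,0],[0,0,0]],
  [[0,0,0],[0,0,0]],
  [[0,0,0],[0,0,0]],
  [[0,0,0],[0,0,0]],
], jaw=1)

```text
time_s: 20.95
tool_pos: [0.5457, -0.0614, 0.1366]
tool_rot: [-90.0, 0.0, 26.2]
force: [0.8, -0.1, 0.2]
grip_width: 0.0859
```

carry_out([
  [[0,-10,0],[0,0,0]],
  [[0,-20,0],[0,0,0]],
  [[0,-25,0],[0,0,0]],
  [[0,-25,0],[0,0,0]],
  [[0,-25,0],[0,0,0]],
  [[0,-10,0],[0,0,0]],
  [[0,0,0],[0,0,0]],
  [[0,0,0],[0,0,0]],
])

```text
time_s: 21.75
tool_pos: [0.5454, -0.061, 0.2508]
tool_rot: [-90.0, 0.0, 26.2]
force: [-0.1, -0.6, -1.1]
grip_width: 0.0871
```

```bash
python3 s.py; python3 ix.py e; python3 - <<'E'
from h import *
o=env.get_obs(); im=snap('wrist','w2.png'); 
np.savez('pics/o2.npz',tool_pos=o['tool_pos'],tool_rot=o['tool_rot'])
cv2.imwrite('pics/w2z.png',cv2.resize(im[110:260,220:420,::-1],None,fx=4,fy=4,interpolation=cv2.INTER_CUBIC))
E
```

```text
{'time_s': 21.75, 'tool_pos': [0.545, -0.061, 0.251], 'tool_rot': [-89.972, 0.049, 26.241], 'force': [-0.13, -0.611, -1.06], 'wrist_torque': [-0.107, 0.032, -0.006], 'grip_width': 0.087} q7 32.9
-0.005575490607691914 -0.015660175216587233
```

View pics/w2z.png

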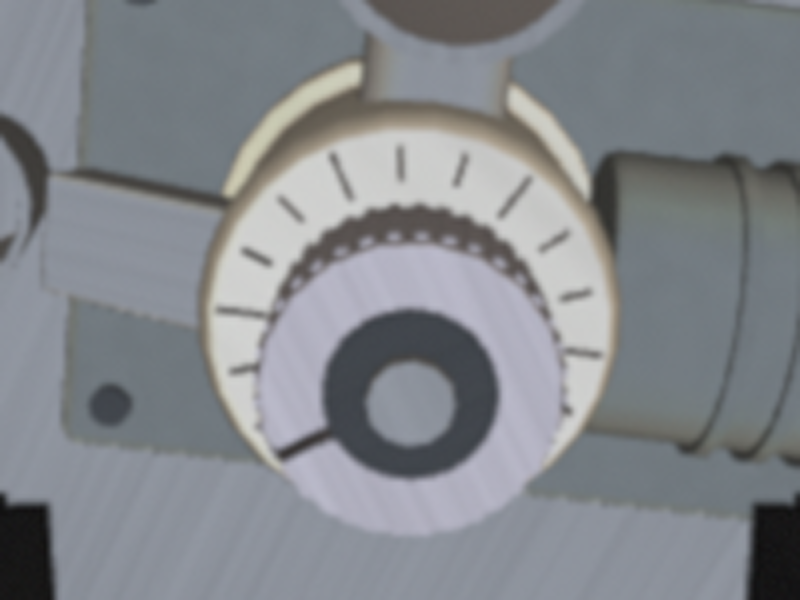

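View pics/ixe.png

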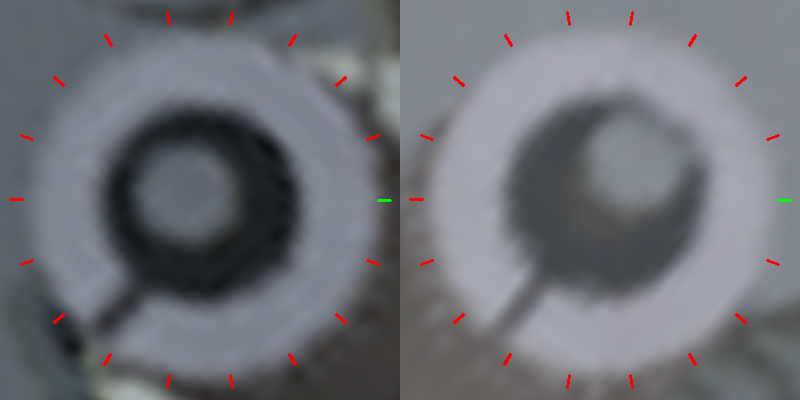

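```bash
python3 - <<'E'
from h import *
env.read_camera('scene')
for l,h in (("sample_cup",.022),("beaker",.047),("jar",.042)):
    d=env.outline_of('scene',l)
    if d:
        K_,R,t=KRt('scene'); ray=R.T@np.linalg.inv(K_)@np.r_[d[0]['xy'],1]; C=-R.T@t; print(l,(C+ray*(h-C[2])/ray[2]).round(3))
print(env.sign_off())
E
```

```text
sample_cup [ 0.433 -0.102  0.022]
beaker [0.492 0.132 0.047]
jar [ 0.558 -0.241  0.042]
the job is handed in; nothing more can be done
None
```

The ring is set three clicks (60°) open of the touching point, and the job is handed in. I got no verdict back, so this rests on my own readings.

**Touch:** I gripped the ring from above and turned it clockwise. The resistance began to rise about 100° from the start. I stopped at about 0.30 Nm in all and held it there for more than 0.2 s.

**Back-off:** I turned back 63°, but the tool still felt 0.1 Nm, so I went 4° further. There the torque read about 0 Nm, and I released the ring.

**Last checks:**
- **Ring angle:** The wrist picture after release shows the index line turned 40° clockwise overall. That matches a touch at 100° less three clicks. The fixed cameras' index readings put the back-off at 60–65°, which is looser but within tolerance.
- **Torque readings:** Single readings were noisy (±0.025 Nm) and did not trace the clicks cleanly. At the touch, the tool was about 7° past the click. That is more than the 4 Nm per rad stiffness explains, and I put it down to give in the grip.
- **Bystanders:** Network estimates for the cup and jar moved 5–8 mm, which is about their scatter. The beaker estimate moved about 21 mm, just over the limit. I think that is the arm partly hiding it in the picture, since nothing came near it and no contact force showed. I did not confirm this with a second view.

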